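Stack the finished ointment jars onto the stock piles of their own size

ROBOT

A 6-joint arm with a two-finger parallel gripper is mounted at the origin on the work surface. World frame = base frame: x ahead of the robot, y to its left, z up, the work surface at z = 0. Lengths are in m, angles in rad, forces in N, time in s.
With the tool pointing down it reaches from about 0.4 to 0.825 m from the base axis. Payload 7 kg.
Tool frame: the origin (TCP) lies at the very end of the fingers, on their centre line; the grasp point (between the pads) lies 19 mm behind it; z points along the fingers, y is the line along which they close (so a half turn about z gives the same grasp; the last joint's range is limited). The gripper opens to 88 mm and grips with 3 to 60 N. Pads are 19 mm wide; open, the fingers measure 130 mm over their backs; the gripper's body (78 mm by 193 mm) begins 47 mm behind the grasp point.
Start: joints at [1.473, 0.359, 0.012, 0, -1.224, -0.288], TCP at [0.254, 0.625, 0.227] pointing down, gripper open.
Joint ranges: [-3.07, 3.07], [-1.43, 2.12], [-1.02, 1.25], [-3.03, 1.67], [-3.05, -0], [-3.03, 3.03]. Speed limits (rad/s): [2.39, 2.39, 3.01, 3.14, 3.14, 3.14].

INTERFACE

Orientations are given as a unit quaternion [x, y, z, w].
In Python, from bench import r gives the robot as it stands. Calls block until the motion is done:
- r.move_ptp(position, orientation): joint-space move of the TCP to a pose.
- r.move_linear(position, attitude=None, speed=0.15): straight line of the TCP; attitude=None keeps the orientation; speed is the mean speed in m/s.
- r.set_joints(angles): joint-space move.
- r.gripper_to(opening): opening from 0.0 (shut) to 1.0 (fully open); the grip force is fixed at half the most; returns when the fingers have stopped.
- r.hold(seconds).
- r.solve_ik(position, orientation): joint angles nearest the present ones, or None.
- r.get_state(): the state.
- r.grab_frame(name): name is "scene" or "top" or "wrist"; returns the picture (384x512x3 uint8, red, green, blue); there is no depth.
- r.calibration(name): a dict with "camera_matrix" (3x3 intrinsics, pixels), "k1" (the pictures are not rectified: a ray, as slopes to the right and down, at radius r is drawn at 1 + k1 r^2 times it, then the intrinsics apply), "view" (4x4, takes a point from world to camera coordinates); the wrist camera has in their place "hand_eye" (4x4, takes a point from camera to tool coordinates, whose origin is the TCP and whose axes are the flange's). Camera axes: x right, y down, z forward; pixel columns grow to the right and rows downward; lengths in m; the calibration is good to about 2 mm. A picture is of the moment at which its call begins: read the wrist's pose just before it. calibration takes no time and is no camera call.
A pose or a line that the arm cannot do raises r.IKError and nothing moves.
- r.hand_in(): hands the job in; it is judged then, once.
The state is a dict: "time": time; "q": joint angles; "qd": joint speeds; "joint_efforts": joint torques, N m; "position": TCP position; "eef_rot": TCP orientation; "ft_force": force on the tool from outside, world axes, zero at the start; "moment": the same for the moment, N m; "grip_width": opening from 0.0 (shut) to 1.0 (fully open); "finger_force": force on a finger pad.
Only numpy, scipy, OpenCV 4.12 (cv2) and the standard library are available. Lean on these libraries where they do the work, as an engineer would, in place of code of your own. Each camera call takes 0.05 s, during which the arm holds its last target. There are 200 camera calls.

TASK

Put away the four closed ointment jars that stand loose on the bench: stack each one on the jar of its own size in the steel stock tray, upright and fully down, so that the recess in its base drops over the lug on the lid below. Leave the jars in the tray in their places, and do not move or knock over the amber bottle and the empty open pot that stand among the loose jars.

Things in the scene. Friction and masses are not known exactly. Their poses are not given: they have to be found in the camera images.
- stock_xl: The largest of the four jars standing in the steel stock tray; jar_xl goes on it. Like jar_xl: lid 68 mm across, 48 mm from underside to the lid's flat top, then the 52 mm lug, 6 mm high. It stands loose on the tray floor (2 mm above the bench; rim 14 mm) and can be pushed about. Origin: centre of underside, z up.
- stock_l: The second largest of the four jars standing in the steel stock tray; jar_l goes on it. Like jar_l: lid 58 mm across, 42 mm from underside to the lid's flat top, then the 42 mm lug, 6 mm high. It stands loose on the tray floor (2 mm above the bench; rim 14 mm) and can be pushed about. Origin: centre of underside, z up.
- stock_m: The second smallest of the four jars standing in the steel stock tray; jar_m goes on it. Like jar_m: lid 48 mm across, 36 mm from underside to the lid's flat top, then the 32 mm lug, 6 mm high. It stands loose on the tray floor (2 mm above the bench; rim 14 mm) and can be pushed about. Origin: centre of underside, z up.
- stock_s: The smallest of the four jars standing in the steel stock tray; jar_s goes on it. Like jar_s: lid 38 mm across, 30 mm from underside to the lid's flat top, then the 22 mm lug, 6 mm high. It stands loose on the tray floor (2 mm above the bench; rim 14 mm) and can be pushed about. Origin: centre of underside, z up.
- jar_xl: The largest of the four loose ointment jars: white screw jar, red ribbed lid 68 mm across, 15 mm high (the grip; body 64 mm). 48 mm from underside to the lid's flat top; on it a tapered round lug 6 mm high, 52 mm wide at its root, 44 mm at its top. A recess 56 mm wide, 7 mm deep under the base fits over such a lug, the foot then flat on the lid. Origin: centre of underside, z up.
- jar_l: The second largest of the four loose ointment jars: white screw jar, red ribbed lid 58 mm across, 15 mm high (the grip; body 54 mm). 42 mm from underside to the lid's flat top; on it a tapered round lug 6 mm high, 42 mm wide at its root, 34 mm at its top. A recess 46 mm wide, 7 mm deep under the base fits over such a lug, the foot then flat on the lid. Origin: centre of underside, z up.
- jar_m: The second smallest of the four loose ointment jars: white screw jar, red ribbed lid 48 mm across, 15 mm high (the grip; body 44 mm). 36 mm from underside to the lid's flat top; on it a tapered round lug 6 mm high, 32 mm wide at its root, 24 mm at its top. A recess 36 mm wide, 7 mm deep under the base fits over such a lug, the foot then flat on the lid. Origin: centre of underside, z up.
- jar_s: The smallest of the four loose ointment jars: white screw jar, red ribbed lid 38 mm across, 15 mm high (the grip; body 34 mm). 30 mm from underside to the lid's flat top; on it a tapered round lug 6 mm high, 22 mm wide at its root, 14 mm at its top. A recess 26 mm wide, 7 mm deep under the base fits over such a lug, the foot then flat on the lid. Origin: centre of underside, z up.
- amber_bottle: Small amber glass bottle with a red cap, 40 mm across, 80 mm tall, standing among the loose jars; not part of the job. Origin: centre of its underside.
- open_pot: Empty white pot without a lid, 58 mm across the rim, 46 mm tall, standing among the loose jars; not part of the job. Origin: centre of its underside.
There are look-alikes about, which are no part of the job. Leave any green or yellow look-alike of the jar_m alone.

How it is judged:
At the end, for the whole second after the job is handed in: Each loose jar sits upright (within 0.06 rad) on the tray jar of its own size, its axis within 5 mm of that jar's axis and its underside level with that jar's lid top (3 mm below to 2.5 mm above), at rest (under 0.01 m/s); every tray jar stands upright within 30 mm of where it began (horizontal distance between jar_xl and stock_xl below 0.005 m and z of jar_xl in the frame of stock_xl between 0.045 and 0.0505 m and angle between each of jar_xl, stock_xl, jar_l, stock_l, jar_m, stock_m, jar_s, stock_s's own z axis and vertical below 0.06 rad and distance of each of stock_xl, stock_l, stock_m, stock_s from where it was at the start of the episode below 0.03 m and linear speed of each of jar_xl, jar_l, jar_m, jar_s below 0.01 m/s and horizontal distance between jar_l and stock_l below 0.005 m and z of jar_l in the frame of stock_l between 0.039 and 0.0445 m and horizontal distance between jar_m and stock_m below 0.005 m and z of jar_m in the frame of stock_m between 0.033 and 0.0385 m and horizontal distance between jar_s and stock_s below 0.005 m and z of jar_s in the frame of stock_s between 0.027 and 0.0325 m); the robot touches nothing.
It fails at once if the amber bottle is pushed more than 30 mm from its place or tipped over (distance of amber_bottle from where it was at the start of the episode above 0.03 m or angle between amber_bottle's own z axis and vertical above 0.5 rad).
It fails at once if the open pot is pushed more than 30 mm from its place or tipped over (distance of open_pot from where it was at the start of the episode above 0.03 m or angle between open_pot's own z axis and vertical above 0.5 rad).
It also fails if it takes over 112 s, if anything falls off the work surface, if the arm or the gripper's body presses on something with over 40 N, if the wrist force passes 120 N, or if a joint passes its speed limit or range.

## Working session

There is one attempt and no reset: what is moved stays moved. The work goes in short steps, each a Python script; the robot and the scene stay as the last script left them, time stands still between calls to the robot, and variables do not carry over. Pictures are saved under pics/ and viewed, at most 14 in all, crops included, and the job is handed in when it is done.

```bash
mkdir -p pics; ls; python3 - <<'E'
from bench import r
import cv2,numpy as np
np.set_printoptions(precision=4,suppress=True)
for n in ["scene","top","wrist"]:
    s=r.get_state(); im=r.grab_frame(n); cv2.imwrite(f"pics/{n}0.png",im[:,:,::-1])
    c=r.calibration(n); print(n,c)
print(s)
E
```

```text
pics
scene {'camera_matrix': array([[464.7358,   0.    , 248.6578],
       [  0.    , 464.7358, 188.6507],
       [  0.    ,   0.    ,   1.    ]]), 'k1': -0.04100227905518365, 'view': array([[-0.5501,  0.8351,  0.0035,  0.2885],
       [ 0.5407,  0.3594, -0.7606, -0.2502],
       [-0.6364, -0.4165, -0.6492,  1.5039],
       [ 0.    ,  0.    ,  0.    ,  1.    ]])}
top {'camera_matrix': array([[437.3163,   0.    , 256.5663],
       [  0.    , 437.3163, 195.4471],
       [  0.    ,   0.    ,   1.    ]]), 'k1': -0.103484792894241, 'view': array([[-0.0128, -0.9999,  0.0092,  0.0166],
       [-0.988 ,  0.0113, -0.1537,  0.5196],
       [ 0.1536, -0.0111, -0.9881,  0.8823],
       [ 0.    ,  0.    ,  0.    ,  1.    ]])}
wrist {'camera_matrix': array([[306.6596,   0.    , 254.9848],
       [  0.    , 306.6596, 189.5071],
       [  0.    ,   0.    ,   1.    ]]), 'k1': -0.052634150792515044, 'hand_eye': array([[-0.0014, -0.9653, -0.2611,  0.0687],
       [ 1.    , -0.001 , -0.0017,  0.0009],
       [ 0.0014, -0.2611,  0.9653, -0.159 ],
       [ 0.    ,  0.    ,  0.    ,  1.    ]])}
{'time': 0.1, 'q': array([ 1.4731,  0.3593,  0.0111, -0.0003, -1.2241, -0.2881]), 'qd': array([-0.    , -0.0013,  0.0025,  0.0024,  0.0002, -0.0012]), 'joint_efforts': array([ -0.0008, -58.4167,  29.3751,   7.0156,   0.0101,  -0.0001]), 'position': array([0.2539, 0.625 , 0.2257]), 'eef_rot': array([ 0.9814, -0.1918, -0.0001,  0.0008]), 'ft_force': array([ 0.664 ,  0.1483, -0.1363]), 'moment': array([-0.0058,  0.0096,  0.    ]), 'finger_force': 0.0, 'grip_width': 1.0002517680001113}
```

View pics/top0.png

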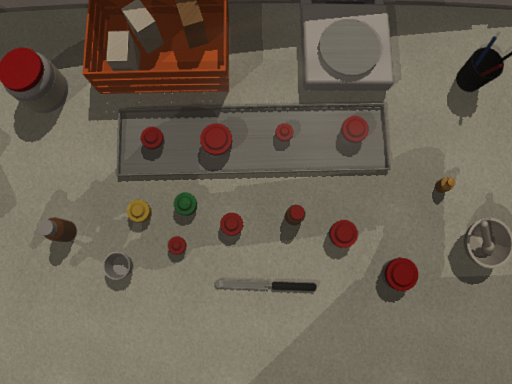

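View pics/scene0.png

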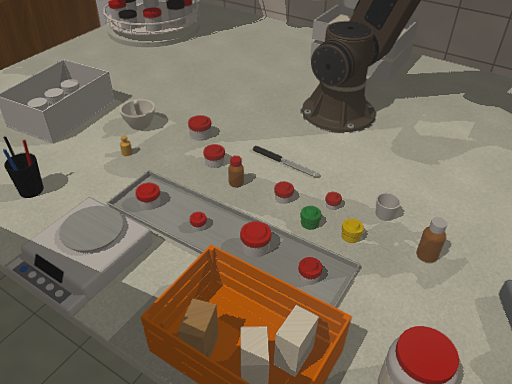

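```bash
cat > h.py <<'E'
from bench import r
import cv2,numpy as np
from scipy.spatial.transform import Rotation as R
np.set_printoptions(precision=4,suppress=True)
def red(im):
    h=cv2.cvtColor(im,cv2.COLOR_RGB2HSV)
    m=((h[...,0]<6)|(h[...,0]>170))&(h[...,1]>140)&(h[...,2]>60)
    return cv2.morphologyEx(m.astype(np.uint8),cv2.MORPH_CLOSE,np.ones((5,5)))
def pose(name,s=None):
    c=r.calibration(name)
    if name!="wrist": return c,np.linalg.inv(c["view"])
    T=np.eye(4);T[:3,:3]=R.from_quat(s["eef_rot"]).as_matrix();T[:3,3]=s["position"]
    return c,T@c["hand_eye"]
def cast(c,T,px,z):
    """pixels (N,2) to world points on the plane at height z"""
    px=np.float64(px).reshape(-1,1,2)
    n=cv2.undistortPoints(px,c["camera_matrix"],np.array([c["k1"],0,0,0.])).reshape(-1,2)
    d=np.c_[n,np.ones(len(n))]@T[:3,:3].T
    return T[:3,3]+d*((z-T[2,3])/d[:,2])[:,None]
def blobs(im,amin):
    cs,_=cv2.findContours(red(im),cv2.RETR_EXTERNAL,cv2.CHAIN_APPROX_NONE)
    return [k for k in cs if cv2.contourArea(k)>amin]
def circ(P):
    """world circle of a contour cast on a plane"""
    (x,y),(a,b),_=cv2.fitEllipse(np.float32((P[:,:2]-P[:,:2].mean(0))*1000)[:,None])
    return P[:,:2].mean(0)+np.array([x,y])/1000,a,b
H=dict(xl=.048,l=.042,m=.036,s=.030); D=dict(xl=68,l=58,m=48,s=38)
E
python3 - <<'E'
from h import *
im=r.grab_frame("top");c,T=pose("top");print("cam",T[:3,3])
for k in blobs(im,60):
    px=cv2.minEnclosingCircle(k)[0]
    P=cast(c,T,k.reshape(-1,2),.036);p,a,b=circ(P);print(np.array(px),p,round(a),round(b))
for n,px in dict(pot=(118,267),botbase=(291,222),green=(185,204),yellow=(138,211),crate=(228,92),crate2=(85,92),scale=(302,90),knife=(220,285),trayBL=(121,180),trayTR=(386,106)).items(): print(n,cast(c,T,[px],.03)[0])
E
```

```text
cam [0.378  0.0205 0.9515]
[401.4546 273.8864] [ 0.3504 -0.2927] 66 67
[176.6564 245.2598] [0.4173 0.1787] 35 36
[343.3261 233.3804] [ 0.4376 -0.1717] 56 57
[231.  223.5] [0.4614 0.0643] 45 46
[296.9118 212.0588] [ 0.4843 -0.0742] 28 29
[151.5    137.1667] [0.6518 0.2378] 46 46
[284.  131.5] [ 0.6609 -0.0511] 34 36
[215.7486 138.6727] [0.6461 0.0972] 66 68
[354.9419 128.2907] [ 0.6677 -0.2078] 55 55
[19.5 69.5] [0.8254 0.5557] 102 104
pot [0.3725 0.3033 0.03  ]
botbase [ 0.4636 -0.062   0.03  ]
green [0.5046 0.1628 0.03  ]
yellow [0.4906 0.2634 0.03  ]
crate [0.7552 0.0708 0.03  ]
crate2 [0.7622 0.3947 0.03  ]
scale [ 0.7586 -0.0944  0.03  ]
knife [0.3341 0.0885 0.03  ]
trayBL [0.5584 0.3026 0.03  ]
trayTR [ 0.7208 -0.2825  0.03  ]
```

```bash
cat >> h.py <<'E'
def quat(phi): return (R.from_euler("z",phi)*R.from_euler("x",np.pi)).as_quat()
rough=dict(stock_m=(.6518,.2378),stock_xl=(.6461,.0972),stock_s=(.6609,-.0511),stock_l=(.6677,-.2078),
 jar_xl=(.3504,-.2927),jar_l=(.4376,-.1717),jar_m=(.4614,.0643),jar_s=(.4173,.1787))
# tool x directions: tray along +x; loose jars tangential (fingers close radially), s closes along y
def yaw(n):
    if n.startswith("stock"): return 0.
    if n=="jar_s": return np.pi
    return np.arctan2(rough[n][1],rough[n][0])+np.pi/2
HE=r.calibration("wrist")["hand_eye"]
def campose(n,phi,z=.17):
    R0=R.from_quat(quat(phi)).as_matrix()
    p=np.r_[rough[n],0]-R0@HE[:3,3]; p[2]=z
    return p
def look(n,phi,z=.17):
    r.move_ptp(campose(n,phi,z),quat(phi)); r.hold(.15)
    s=r.get_state(); im=r.grab_frame("wrist"); c,T=pose("wrist",s)
    k=n.split("_")[1]; zt=H[k]+(.002 if n[0]=="s" else 0)
    best=min(((circ(cast(c,T,b.reshape(-1,2),zt))) for b in blobs(im,300)),key=lambda q:np.hypot(*(q[0]-rough[n])))
    return best,im,s
E
python3 - <<'E'
from h import *
for n in rough:
    k=n.split("_")[1]
    for d in ([0,np.pi] ):
        f=yaw(n)+d
        out=[]
        for p in (campose(n,f),np.r_[rough[n],.12],np.r_[rough[n],H[k]-.0265]):
            q=r.solve_ik(p,quat(f)); out.append(None if q is None else np.round(q[[0,1,2,5]],2))
        print(n,round(f,2),*out)
E
```

```text
stock_m 0.0 [ 0.7   0.33 -0.17  0.87] [ 0.63  0.46 -0.08  0.94] [ 0.63  0.58 -0.17  0.94]
stock_m 3.14 [ 0.57  0.53  0.15 -2.14] [ 0.63  0.46 -0.08 -2.2 ] [ 0.63  0.58 -0.17 -2.2 ]
stock_xl 0.0 [ 0.5   0.26 -0.27  1.07] [ 0.45  0.4  -0.18  1.12] [ 0.45  0.51 -0.27  1.12]
stock_xl 3.14 [ 0.4   0.47  0.05 -1.97] [ 0.45  0.4  -0.18 -2.02] [ 0.45  0.51 -0.27 -2.02]
stock_s 0.0 [ 0.24  0.27 -0.25  1.33] [ 0.22  0.42 -0.15  1.35] [ 0.22  0.54 -0.26  1.35]
stock_s 3.14 [ 0.19  0.48  0.08 -1.76] [ 0.22  0.42 -0.15 -1.79] [ 0.22  0.54 -0.26 -1.79]
stock_l 0.0 [-0.03  0.33 -0.16  1.6 ] [-0.02  0.47 -0.06  1.59] [-0.02  0.58 -0.16  1.59]
stock_l 3.14 [-0.02  0.54  0.17 -1.55] [-0.02  0.47 -0.06 -1.55] [-0.02  0.58 -0.16 -1.55]
jar_xl 0.87 [-0.42  0.05 -0.52  2.86] [-0.26  0.1  -0.6   2.71] [-0.26  0.25 -0.71  2.71]
jar_xl 4.02 [-0.12  0.05 -0.52 -0.58] [-0.26  0.1  -0.6  -0.43] [-0.26  0.25 -0.71 -0.43]
jar_l 1.2 [-0.1   0.07 -0.5   2.87] [ 0.05  0.12 -0.57  2.72] [ 0.05  0.28 -0.69  2.72]
jar_l 4.34 [ 0.19  0.08 -0.5  -0.56] [ 0.05  0.12 -0.57 -0.42] [ 0.05  0.28 -0.69 -0.42]
jar_m 1.71 [ 0.41  0.07 -0.51  2.87] [ 0.56  0.12 -0.58  2.72] [ 0.56  0.29 -0.7   2.72]
jar_m 4.85 [ 0.7   0.07 -0.5  -0.56] [ 0.56  0.12 -0.58 -0.42] [ 0.56  0.29 -0.7  -0.42]
jar_s 3.14 [ 0.73  0.15 -0.41 -2.3 ] [ 0.84  0.1  -0.61 -2.41] [ 0.84  0.28 -0.74 -2.41]
jar_s 6.28 [ 0.99 -0.08 -0.65  0.58] [ 0.84  0.1  -0.61  0.73] [ 0.84  0.28 -0.74  0.73]
```

```bash
sed -i 's/return np.pi$/return 0./; s/+np.pi\/2$/-np.pi\/2/' h.py; python3 - <<'E'
from h import *
import json
M={};ims=[]
for n in rough:
    (p,a,b),im,s=look(n,yaw(n)); M[n]=list(p); ims.append(im[::2,::2])
    print(n,p,round(a,1),round(b,1),"d_rough mm",(p-rough[n])*1000,round(s["time"],1))
json.dump(M,open("m.json","w"))
cv2.imwrite("pics/w.png",np.vstack([np.hstack(ims[i:i+3]) for i in (0,3)])[:,:,::-1])
E
```

```text
stock_m [0.6504 0.2363] 46.0 46.6 d_rough mm [-1.3697 -1.4679] 2.2
stock_xl [0.6416 0.0947] 65.9 66.6 d_rough mm [-4.5155 -2.463 ] 3.0
stock_s [ 0.6608 -0.0533] 36.2 36.7 d_rough mm [-0.0934 -2.1945] 3.9
stock_l [ 0.6635 -0.2077] 55.9 56.7 d_rough mm [-4.1733  0.1279] 4.7
jar_xl [ 0.3489 -0.2909] 65.3 66.2 d_rough mm [-1.5077  1.7791] 6.8
jar_l [ 0.436  -0.1728] 55.8 56.2 d_rough mm [-1.5865 -1.0653] 7.7
jar_m [0.46   0.0628] 45.5 46.1 d_rough mm [-1.3836 -1.5171] 8.8
jar_s [0.4165 0.1791] 35.7 36.2 d_rough mm [-0.751   0.4191] 10.1
```

View pics/w.png

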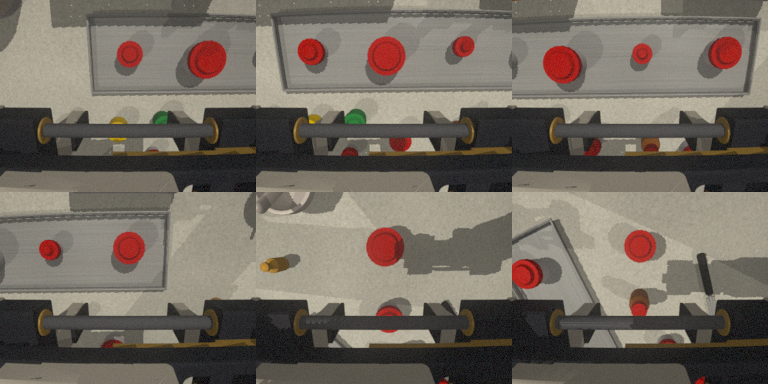

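```bash
cat >> h.py <<'E'
import json
def pick(k):
    M=json.load(open("m.json")); p=np.array(M["jar_"+k]); f=yaw("jar_"+k); zg=max(H[k]-.0265,.0045)
    r.move_ptp([*p,.12],quat(f)); r.move_linear([*p,zg],speed=.12)
    r.gripper_to(0.); s=r.get_state()
    print("grip mm",s["grip_width"]*88,"F",s["finger_force"],"z",s["position"][2]-zg)
    r.move_linear([*p,.17],speed=.15); s=r.get_state(); print("lifted mm",s["grip_width"]*88,"ft",s["ft_force"],s["time"])
    return zg
def place(k,zg):
    M=json.load(open("m.json")); p=np.array(M["stock_"+k]); z0=.002+H[k]+zg
    r.move_ptp([*p,.17],quat(0)); r.move_linear([*p,z0+.010],speed=.12); r.hold(.2)
    f0=r.get_state()["ft_force"]
    for dz in np.arange(.008,-.0021,-.001):
        r.move_linear([*p,z0+dz],speed=.02); s=r.get_state(); f=s["ft_force"]-f0
        print("%.0f:%s z%.1f"%(dz*1e3,np.round(f,1),(s["position"][2]-z0)*1e3),end=" | ")
        if f[2]>6: break
    print("\nend above nominal mm",dz*1000,s["time"])
    return dz
E
python3 - <<'E'
from h import *
place("s",pick("s"))
E
```

```text
grip mm 37.08279537772336 F 30.000084042549133 z -3.554060921385615e-05
lifted mm 37.78890392707065 ft [ 0.5947  0.6639 -0.3922] 13.7833
8:[-0.2 -0.6  0.6] z7.9 | 7:[-0.6 -0.5  0.7] z6.9 | 6:[ 0.4 -0.1  1.6] z5.9 | 5:[-0.3  0.4  1.3] z4.9 | 4:[-0.7  0.6  1.7] z3.9 | 3:[-0.5  0.1  1.6] z2.9 | 2:[-0.2  0.3  0.1] z1.9 | 1:[-0.2  0.9  0.5] z0.9 | 0:[ 0.5 -0.5  0.2] z0.1 | -1:[-1.5  0.6  7. ] z0.0 | 
end above nominal mm -1.0000000000000009 18.9333
```

```bash
cat >> h.py <<'E'
def release(k):
    r.gripper_to(1.); s=r.get_state(); p=s["position"]; r.move_linear([p[0],p[1],.19],speed=.15)
E
python3 - <<'E'
from h import *
release("s")
for k in "m","l":
    dz=place(k,pick(k))
    if abs(dz)>.0021: print("STOP",k);break
    release(k)
E
```

```text
grip mm 47.66240171886929 F 30.000313818454742 z 8.959096799354693e-05
lifted mm 47.49345031359097 ft [ 0.483   0.2145 -0.4197] 25.6833
8:[-0.   1.  -0.2] z7.9 | 7:[-0.  -0.2  0.9] z6.9 | 6:[ 0.  -0.3  0.4] z5.9 | 5:[-0.6  0.4  1.6] z4.9 | 4:[-1.  -0.3  1.4] z3.9 | 3:[ 0.6 -0.6  0.3] z2.9 | 2:[-1.2 -0.9 -0.4] z1.9 | 1:[-0.7 -0.2  0.2] z0.9 | 0:[-0.5  0.1  1.5] z0.2 | -1:[-3.5 -1.2  8.3] z0.1 | 
end above nominal mm -1.0000000000000009 30.7
grip mm 57.42136318939324 F 30.000699162483215 z 0.0002388827515198387
lifted mm 57.38919364949189 ft [ 1.0323  0.5935 -0.7842] 37.1833
8:[-1.6 -0.4 -0.3] z8.0 | 7:[-0.5  0.4  0.7] z6.9 | 6:[-1.3  0.1 -0.2] z5.9 | 5:[-1.  -0.7  0.7] z4.9 | 4:[-1.6  0.3 -0.1] z3.9 | 3:[-0.5  0.4  0.4] z2.9 | 2:[-0.5 -0.2  0.2] z1.9 | 1:[-0.7 -0.1  0.7] z0.9 | 0:[-1.3  0.3  2.8] z0.3 | -1:[-3.5  1.7  8.5] z0.3 | 
end above nominal mm -1.0000000000000009 42.625
```

```bash
python3 - <<'E'
from h import *
dz=place("xl",pick("xl"))
if abs(dz)<.0021:
    release("xl")
    # look down the row of stacks, camera high, from either end side
    r.move_ptp([.5,.02,.30],quat(0)); r.hold(.2)
    s=r.get_state(); print(s["time"])
    a=r.grab_frame("wrist"); b=r.grab_frame("scene"); t=r.grab_frame("top")
    cv2.imwrite("pics/end_s.png",b[:,:,::-1]); cv2.imwrite("pics/end_t.png",t[:,:,::-1])
    c,T=pose("wrist",s); z={k:.002+2*H[k] for k in H}; M=json.load(open("m.json"))
    for k in H:
        q=min((circ(cast(c,T,x.reshape(-1,2),z[k])) for x in blobs(a,150)),key=lambda q:np.hypot(*(q[0]-M["stock_"+k])))
        print(k,(q[0]-M["stock_"+k])*1000,q[1:])
E
```

```text
grip mm 67.48110725650955 F 30.00083327293396 z 0.00043942367476834665
lifted mm 67.49532480330187 ft [-0.3892 -0.8307 -1.4239] 48.7417
8:[-1.5  0.3 -0.8] z8.0 | 7:[-0.6 -0.3 -1.2] z6.9 | 6:[-0.5  0.7 -0.4] z5.9 | 5:[-1.2  1.1 -1.8] z4.9 | 4:[-1.   0.3 -0.1] z3.9 | 3:[-1.2  1.  -0.9] z2.9 | 2:[-1.5  1.  -1.8] z1.9 | 1:[-0.2 -0.  -1.4] z1.0 | 0:[-1.  -0.2  3. ] z0.5 | -1:[-3.1  0.3  9.3] z0.5 | 
end above nominal mm -1.0000000000000009 54.1
56.6583
xl [-3.2948 -2.2547] (65.215576171875, 72.77055358886719)
l [-5.5662  9.856 ] (55.64799499511719, 81.8591537475586)
m [-3.6812 -9.6653] (46.091793060302734, 71.31564331054688)
s [-3.0365  2.5621] (35.60179901123047, 45.29884719848633)
```

View pics/end_s.png

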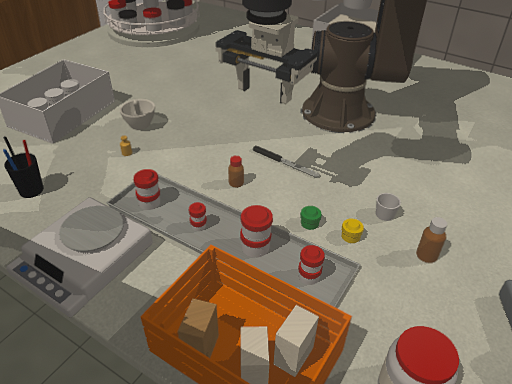

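View pics/end_t.png

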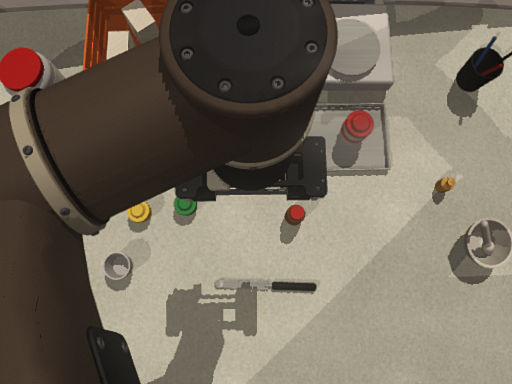

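The scene view shows four upright stacks in the tray at pixels (146,188), (197,214), (256,228) and (312,262). The bottle (236,170) and the pot (388,207) have not moved. The row of numbers from the oblique wrist view mixes in the lower lids, so I'll check each stack from straight above before handing in.

```bash
python3 - <<'E'
from h import *
M=json.load(open("m.json")); ok=True
for k in ["m","xl","s","l"]:
    n="stock_"+k; rough[n]=tuple(M[n]); z=H[k]; H[k]=2*z
    (p,a,b),im,s=look(n,0.,.24); H[k]=z
    d=(p-M[n])*1000; print(k,d,round(a,1),round(b,1),s["time"]); ok&=np.hypot(*d)<4 and abs(b-D[k])<4
print(ok)
if ok: r.hold(.5); print(r.hand_in())
E
```

```text
m [-1.1485  0.3038] 45.6 46.4 57.9083
xl [-2.2332  0.1667] 65.7 66.5 58.7333
s [0.0788 0.1876] 35.8 36.3 59.5833
l [-1.9352  0.1906] 55.5 56.5 60.45
True
the job is handed in; nothing more can be done
None
```

All four loose jars are stacked and fully seated on their matching tray jars. Checked from above, they sit within about 2.3 mm of where I measured the tray jars. The bottle and the open pot look unmoved, and the job was handed in at about 61 s, though no verdict came back.

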